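# Vent the bell jar and pin the casting mould into line

### The job

The mould on the vacuum table has been degassed: open the vent tap on the bell jar fully to let the air in, only then lift the jar off and set it down gently and upright in the middle of the black rubber mat. Take all the brass weights off the mould's cover and put them into the wooden tray, then drive the two taper pins from the pin block fully home through the mould's two pin holes, one in each, so that they pull the crooked plates into line, and leave them in. Leave the other tools on the bench where they lie.

Things in the scene. Friction and masses are not known exactly. Their poses are not given: they have to be found in the camera images.
- platen: round aluminium vacuum table, 230 mm across, 30 mm high, with a rim 6 mm wide standing 6 mm higher round its edge, fixed to the bench (brass stub and gauge on its edge); origin at the middle of its underside, z up
- bell: clear acrylic bell jar over the mould on the platen: wall 176 mm outside, 166 inside, flat top 118 mm above its rim, 0.45 to 0.75 kg. Origin at the middle of its lower rim, z up. On its top a black knob in the middle and, 62 mm out along its +x, the vent tap. Weights under it reach to 10 mm below its top: lift it at least 105 mm before moving sideways
- bell_knob (a point): middle of the bell jar's knob, an upright cylinder 30 mm across, from 10 to 40 mm above the jar's top; this point is 25 mm above the top, on the axis
- tap (a joint): the vent tap's angle in rad, seen against the bell jar: 0 = shut (wing across its brass nozzle, along the jar's y), 1.57 = fully open (wing in line with the nozzle, along the jar's x); grows anticlockwise seen from above; about 0.05 N m of friction, it stays where it is left
- tap_wing (a point): middle of the tap's steel wing, a flat bar 44 mm long, 10 mm thick and 20 mm high standing 18 to 38 mm above the jar's top; this point is 28 mm above the top, on the tap's upright axis; its own y runs along the wing
- mat: square black rubber mat on the bench, 210 x 210 x 4 mm, fixed, where the bell jar is parked; origin at the middle of its underside
- base_block: aluminium base block of the mould, 124 x 66 x 26 mm, fixed on the platen; origin at the middle of its underside, x along its long side; its two 17.2 mm pin holes at x = -44 and +44 mm go right through to the platen. On it lie, in this order upwards: lower frame, upper frame, cover, all of the same outline and each 2 to 6 mm out of line, oiled, so that a pin pushed down with under 20 N pulls them over
- frame_low: lower frame plate of the mould, aluminium, 0.15 kg, with a window in its middle; 124 x 66 x 10 mm, lying on the stack, long side along its x; origin at the middle of its underside; two 17.2 mm round pin holes on its long centre line at x = -44 mm and +44 mm, which belong over the base block's two holes at the same x
- frame_high: upper frame plate of the mould, the same as the lower one; 124 x 66 x 10 mm, lying on the stack, long side along its x; origin at the middle of its underside; two 17.2 mm round pin holes on its long centre line at x = -44 mm and +44 mm, which belong over the base block's two holes at the same x
- cover: cover plate of the mould, solid aluminium, about 0.2 kg; 124 x 66 x 10 mm, lying on the stack, long side along its x; origin at the middle of its underside; two 17.2 mm round pin holes on its long centre line at x = -44 mm and +44 mm, which belong over the base block's two holes at the same x
- weight0: brass weight (two to four of the four are there, standing in a row on the cover): square body 24 x 24 mm and 22 mm high with a round straight knob 13 mm across and 20 mm high on top, 42 mm in all, 0.12 kg; origin at the middle of its underside, z through the knob
- weight1: brass weight (two to four of the four are there, standing in a row on the cover): square body 24 x 24 mm and 22 mm high with a round straight knob 13 mm across and 20 mm high on top, 42 mm in all, 0.12 kg; origin at the middle of its underside, z through the knob
- weight2: brass weight (two to four of the four are there, standing in a row on the cover): square body 24 x 24 mm and 22 mm high with a round straight knob 13 mm across and 20 mm high on top, 42 mm in all, 0.12 kg; origin at the middle of its underside, z through the knob
- weight3: brass weight (two to four of the four are there, standing in a row on the cover): square body 24 x 24 mm and 22 mm high with a round straight knob 13 mm across and 20 mm high on top, 42 mm in all, 0.12 kg; origin at the middle of its underside, z through the knob
- tray: open wooden tray for the weights, 150 (x) x 130 (y) x 28 mm, wall and floor 6 mm, fixed to the bench; origin at the middle of its underside
- pin_block: fixed wooden block, 110 (x) x 56 (y) x 58 mm, in which the two pins stand upright, 68 mm apart along its x, their shoulders on its top; origin at the middle of its underside
- pin_a: steel taper pin, 0.1 kg: 4 mm across at the tip, widening to 16 mm at 22 mm, then straight up to a brass shoulder (24 mm across, 55 to 62 mm from the tip); above it a round wooden handle 22 mm across up to 108 mm. Origin at the tip, z up through the handle. Either pin fits either hole; fully driven, the shoulder sits on the cover and the tip is 1 mm above the platen
- pin_b: steel taper pin, 0.1 kg: 4 mm across at the tip, widening to 16 mm at 22 mm, then straight up to a brass shoulder (24 mm across, 55 to 62 mm from the tip); above it a round wooden handle 22 mm across up to 108 mm. Origin at the tip, z up through the handle. Either pin fits either hole; fully driven, the shoulder sits on the cover and the tip is 1 mm above the platen
- pliers0: pliers with red handles lying on the bench, a bystander
- pliers1: second pliers, a bystander
- graver: graver with a wooden mushroom handle, a bystander
- mandrel: steel ring mandrel, 260 mm long, a bystander
- hammer: small hammer, a bystander
Mind the look-alikes: they are no part of the job. What is shaped like the pin_b but turquoise is not meant.

How it is judged:
By the outcome, as a careful person would: the job done as asked, in the order asked, and still so for the second after the job is handed in, with the robot touching nothing.
Of weight0, weight1, weight2, weight3 only 2 to 4 are there at a start; the rules pass over those that are not, and their reading is None.
At some moment in a run one of weight1, weight2 may be knocked a few centimetres aside while the robot is not near it.
It also fails if it takes over 200 s, if anything falls off the work surface, if the arm or the gripper's body presses on something with over 40 N, if the wrist force passes 120 N, or if a joint passes its speed limit or range.

### The arm

A 6-joint arm with a two-finger parallel gripper is mounted at the origin on the work surface. World frame = base frame: x ahead of the robot, y to its left, z up, the work surface at z = 0. Lengths are in m, angles in rad, forces in N, time in s.
With the tool pointing down it reaches from about 0.325 to 0.9 m from the base axis. Payload 6.1 kg.
Tool frame: the origin (TCP) lies midway between the tips of the shut fingers; the grasp point (between the pads) lies 19 mm behind it; z points along the fingers, y is the line along which they close (so a half turn about z gives the same grasp; the last joint's range is limited). The gripper opens to 85 mm and grips with 20 to 120 N. Pads are 22 mm wide; open, the fingers measure 114 mm over their backs; the gripper's body (76 mm by 85 mm) begins 54 mm behind the grasp point. The pads swing forward as they close: fully open they stand 13 mm farther back than shut.
Start: joints at [1.119, 0.22, 1.526, -0, 1.395, -0.126], TCP at [0.2, 0.592, 0.231] pointing down, gripper open.
Joint ranges: [-2.98, 2.98], [-0.91, 2.08], [0.09, 2.57], [-1.24, 4.39], [0.2, 2.65], [-2.68, 2.68]. Speed limits (rad/s): [2.57, 2.57, 3.01, 3.14, 3.14, 3.14].

### API

Orientations are given as [roll, pitch, yaw] about the fixed x, y, z axes, in that order (R = Rz(yaw) Ry(pitch) Rx(roll)).
In Python, from plant import movep, move_l, set_joints, gripper_to, hold, inverse_kinematics, observe, get_image, get_calibration, Unreachable, job_done gives the robot as it stands. Calls block until the motion is done:
- movep(position, orientation): joint-space move of the TCP to a pose.
- move_l(position, feed=0.15, rotation=None, max_force=None): straight line of the TCP; rotation=None keeps the orientation; feed is the mean speed in m/s. With max_force (N) it stops when the force on the tool has changed by that much, and returns True; else False.
- set_joints(angles): joint-space move.
- gripper_to(opening, f_grip=None): finger opening in m; f_grip is the grip in N (None keeps the last); returns when the fingers have stopped.
- hold(seconds).
- inverse_kinematics(position, orientation): joint angles nearest the present ones, or None.
- observe(): the state.
- get_image(name): name is "side" or "top"; returns (picture, depth): 480x640x3 uint8, red, green, blue; 480x640 float32, m along the optical axis (not along the pixel's ray), 0 where there is no reading.
- get_calibration(name): a dict with "intrinsics" (3x3 intrinsics, pixels), "dist_coeffs" ([k1, k2, p1, p2, k3] as OpenCV has them; the pictures are not rectified), "world_from_camera" (4x4, takes a point from camera to world coordinates). Camera axes: x right, y down, z forward; pixel columns grow to the right and rows downward; lengths in m; the calibration is good to about 2 mm. A picture is of the moment at which its call begins. get_calibration takes no time and is no camera call.
A pose or a line that the arm cannot do raises Unreachable and nothing moves.
- job_done(): hands the job in; it is judged then, once.
The state is a dict: "time_s": time; "q": joint angles; "joint_velocities": joint speeds; "joint_torque": joint torques, N m; "eef_pos": TCP position; "tcp_rot": TCP orientation; "ft_force": force on the tool from outside, world axes, zero at the start; "torque": the same for the moment, N m; "opening": finger opening in m; "grasp_force": force on a finger pad.
Only numpy, scipy, OpenCV 4.12 (cv2) and the standard library are available. Lean on these libraries where they do the work, as an engineer would, in place of code of your own. Each camera call takes 0.05 s, during which the arm holds its last target. There are 200 camera calls.

## Working session

There is one attempt and no reset: what is moved stays moved. The work goes in short steps, each a Python script; the robot and the scene stay as the last script left them, time stands still between calls to the robot, and variables do not carry over. Pictures are saved under pics/ and viewed, at most 14 in all, crops included, and the job is handed in when it is done.

```bash
ls; mkdir -p pics; cat > h.py <<'E'
import numpy as np, cv2
from plant import *
def snap(n,fn=None):
    im,d=get_image(n)
    if fn: cv2.imwrite('pics/'+fn,im[:,:,::-1])
    return im,d
def ray(n,uv):
    c=get_calibration(n);K=np.array(c['intrinsics']);D=np.array(c['dist_coeffs']);T=np.array(c['world_from_camera'])
    p=cv2.undistortPoints(np.array(uv,float).reshape(-1,1,2),K,D).reshape(-1,2)
    r=np.c_[p,np.ones(len(p))]
    return T[:3,3],r@T[:3,:3].T
def plane(n,uv,z):
    o,r=ray(n,uv); return o+r*((z-o[2])/r[:,2])[:,None]
def pts(n,uv,d):
    o,r=ray(n,uv); uv=np.array(uv).reshape(-1,2).astype(int)
    return o+r*d[uv[:,1],uv[:,0]][:,None]
def proj(n,P):
    c=get_calibration(n);K=np.array(c['intrinsics']);D=np.array(c['dist_coeffs']);T=np.linalg.inv(np.array(c['world_from_camera']))
    return cv2.projectPoints(np.array(P,float).reshape(-1,1,3),cv2.Rodrigues(T[:3,:3])[0],T[:3,3],K,D)[0].reshape(-1,2)
def tri(uvs,uvt):
    "midpoint of two rays, side and top"
    o1,r1=ray('side',uvs);o2,r2=ray('top',uvt);out=[]
    for a,b in zip(r1,r2):
        s=np.linalg.lstsq(np.c_[a,-b],o2-o1,rcond=None)[0]; p,q=o1+s[0]*a,o2+s[1]*b
        out.append(np.r_[(p+q)/2,np.linalg.norm(p-q)])
    return np.array(out)
E
python3 - <<'E'
from h import *
np.set_printoptions(precision=3,suppress=True)
for n in('top','side'):
    im,d=snap(n,n+'0.png'); np.savez('/tmp/'+n+'0.npz',im=im,d=d)
    print(n,get_calibration(n)['world_from_camera'],get_calibration(n)['intrinsics'][0])
print(observe())
E
```

```text
pics
top [[-0.    -0.985  0.17   0.386]
 [-1.    -0.    -0.    -0.055]
 [ 0.    -0.17  -0.985  1.227]
 [ 0.     0.     0.     1.   ]] [453.427   0.    320.566]
side [[ 0.672 -0.562  0.482 -0.04 ]
 [-0.74  -0.515  0.432 -0.589]
 [ 0.005 -0.647 -0.762  1.058]
 [ 0.     0.     0.     1.   ]] [601.043   0.    320.202]
{'time_s': 0.1, 'q': array([ 1.119,  0.221,  1.527, -0.   ,  1.395, -0.126]), 'joint_velocities': array([-0.   , -0.003, -0.004, -0.001, -0.001,  0.002]), 'joint_torque': array([ -0.   , -49.824, -39.055,  -0.   ,   0.006,   0.   ]), 'eef_pos': array([0.2  , 0.592, 0.23 ]), 'tcp_rot': array([-3.14 , -0.   ,  2.816]), 'ft_force': array([ 0.081, -0.3  ,  0.138]), 'torque': array([-0.047, -0.035, -0.007]), 'grasp_force': 0.0, 'opening': 0.08571045469847326}
```

View pics/top0.png

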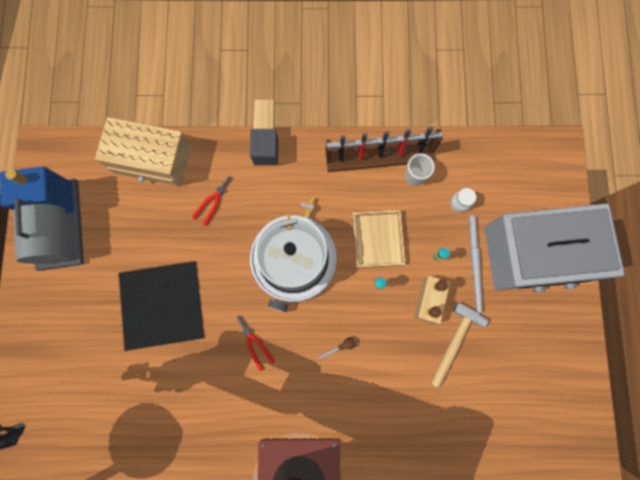

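View pics/side0.png

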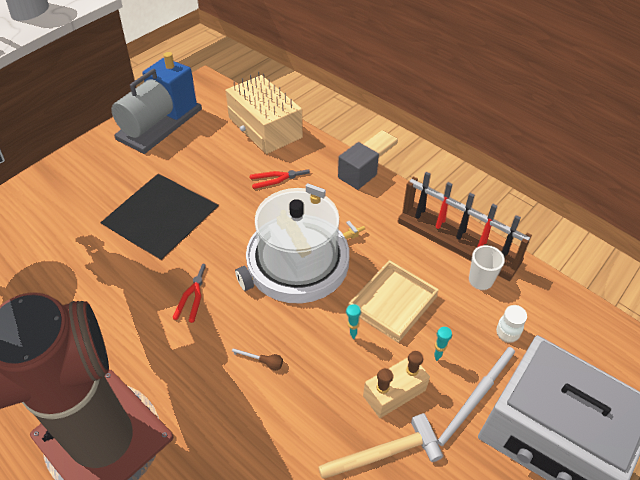

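Top view: the bell's knob is at (290,248) and its tap at about (289,224). The mat is around (161,305) and the tray around (380,238). The pin block is at (433,300), with brown-handled pins at (440,285) and (434,313). The possible mix-ups are the turquoise pins at (380,283) and (444,254), plus the brass stub at (311,208), which is not the tap. Next is one close crop of both views.

```bash
python3 - <<'E'
from h import *
np.set_printoptions(precision=4,suppress=True)
t=np.load('/tmp/top0.npz');s=np.load('/tmp/side0.npz')
a=cv2.resize(t['im'][200:310,235:345],(400,400),interpolation=cv2.INTER_CUBIC)
b=cv2.resize(s['im'][175:305,235:365],(400,400),interpolation=cv2.INTER_CUBIC)
a2=cv2.resize(t['im'][270:330,410:460],(250,200));b2=cv2.resize(s['im'][340:420,355:435],(250,200))
o=np.zeros((600,800,3),np.uint8);o[:400,:400]=a;o[:400,400:]=b;o[400:,:250]=a2;o[400:,400:650]=b2
cv2.imwrite('pics/c1.png',o[:,:,::-1])
# mat
def big(m):
    c=max(cv2.findContours(m.astype(np.uint8),0,2)[0],key=cv2.contourArea);return c
im=t['im'].astype(int);m=im.max(2)<50;m[:250]=0;m[:,:100]=0;m[:,230:]=0;m[360:]=0
r=cv2.boxPoints(cv2.minAreaRect(big(m)));print('mat',plane('top',r,.004),plane('top',r,.004).mean(0))
# depth at knob,tap, tray, pins
for uv in[(290,248),(289,224),(290,290),(380,240),(441,283),(434,312),(433,300)]:
    print(uv,pts('top',[uv],t['d']))
print(tri([(297,205),(315,191),(385,376),(416,357)],[(290,246),(289,223),(434,312),(440,284)]))
E
```

```text
mat [[0.5287 0.4935 0.004 ]
 [0.5548 0.2879 0.004 ]
 [0.352  0.2528 0.004 ]
 [0.3282 0.4528 0.004 ]] [0.4409 0.3717 0.004 ]
(290, 248) [[0.5631 0.0153 0.189 ]]
(289, 224) [[0.6215 0.0187 0.1833]]
(290, 290) [[0.4766 0.0235 0.0487]]
(380, 240) [[ 0.6163 -0.2183  0.0078]]
(441, 283) [[ 0.489  -0.3512  0.1128]]
(434, 312) [[ 0.4186 -0.331   0.113 ]]
(433, 300) [[ 0.4505 -0.3434  0.0579]]
[[ 0.5679  0.0175  0.1785  0.0046]
 [ 0.6243  0.0203  0.1757  0.0033]
 [ 0.4193 -0.3348  0.0987  0.0008]
 [ 0.4882 -0.3528  0.0982  0.0008]]
```

View pics/c1.png

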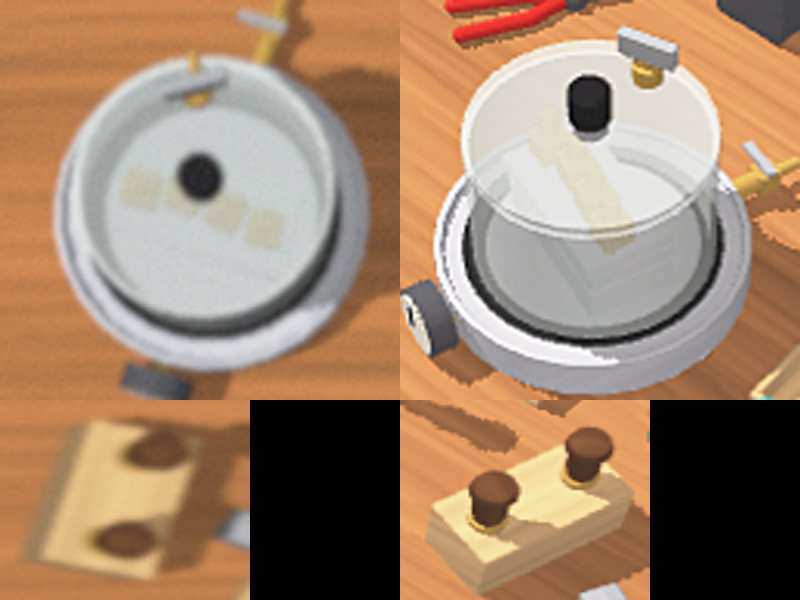

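The crop shows four weights under the jar, a grey wing at top pixel (289,223) lying across its brass nozzle, and two brown-handled pins in the block. The turquoise pins stand elsewhere. Next I measure the knob and wing precisely.

```bash
python3 - <<'E'
from h import *
np.set_printoptions(precision=4,suppress=True)
t=np.load('/tmp/top0.npz');s=np.load('/tmp/side0.npz')
for n,D,(u0,u1,v0,v1) in(('top',t,(270,310,235,262)),('side',s,(280,310,195,225))):
    m=np.zeros((480,640),np.uint8);m[v0:v1,u0:u1]=(D['im'][v0:v1,u0:u1].max(2)<70)
    v,u=np.nonzero(m);print(n,'knob',u.mean(),v.mean(),len(u),plane(n,[(u.mean(),v.mean())],.173),plane(n,[(u.mean(),v.mean())],.18))
# points by height near bell top
v,u=np.mgrid[205:245,270:312];uv=np.c_[u.ravel(),v.ravel()]
P=pts('top',uv,t['d']);k=(P[:,2]>.172)&(P[:,2]<.2)&(P[:,0]>.595)
print('wing',P[k].mean(0),k.sum());q=P[k][:,:2].astype(np.float32);print(cv2.minAreaRect(q*1000));
w,V=np.linalg.eigh(np.cov(q.T));print('axis',V[:,1],np.degrees(np.arctan2(V[1,1],V[0,1])))
v,u=np.mgrid[170:215,295:340];uv=np.c_[u.ravel(),v.ravel()]
P=pts('side',uv,s['d']);k=(P[:,2]>.181)&(P[:,2]<.2);print('wing side',P[k].mean(0),k.sum());q=P[k][:,:2];w,V=np.linalg.eigh(np.cov(q.T));print(np.degrees(np.arctan2(V[1,1],V[0,1])),cv2.minAreaRect((q*1000).astype(np.float32)))
v,u=np.mgrid[195:225,280:312];uv=np.c_[u.ravel(),v.ravel()];P=pts('side',uv,s['d']);k=(P[:,2]>.182)&(P[:,2]<.2);print('knob side',P[k].mean(0),k.sum(),np.ptp(P[k],axis=0))
v,u=np.mgrid[235:262,270:310];uv=np.c_[u.ravel(),v.ravel()];P=pts('top',uv,t['d']);k=(P[:,2]>.182)&(P[:,2]<.2);print('knob top',P[k].mean(0),k.sum(),np.ptp(P[k],axis=0))
E
```

```text
top knob 289.5888888888889 248.1888888888889 90 [[0.5654 0.0173 0.173 ]] [[0.5642 0.0169 0.18  ]]
side knob 296.0232558139535 208.40465116279069 215 [[0.5614 0.0173 0.173 ]] [[0.5566 0.0125 0.18  ]]
wing [0.6242 0.0215 0.1843] 98
((625.1991577148438, 21.969287872314453), (11.244512557983398, 43.454551696777344), 13.821819305419922)
axis [-0.2507  0.9681] 104.51896602296381
wing side [0.5928 0.0151 0.1861] 196
-172.13317468736997 ((590.8699951171875, 10.895566940307617), (84.86614990234375, 44.26679229736328), 16.456621170043945)
knob side [0.5596 0.0145 0.1871] 142 [0.0326 0.03   0.0104]
knob top [0.5631 0.017  0.1881] 128 [0.029  0.0279 0.0104]
```

```bash
python3 - <<'E'
from h import *
np.set_printoptions(precision=3,suppress=True)
w=np.array([.6233,.0208]);psi=np.radians(104)
gripper_to(.045,40)
movep([*w,.26],[np.pi,0,psi]); move_l([*w,.20]); 
print('f',move_l([*w,.160],feed=.05,max_force=6)); o=observe();print(o['eef_pos'],o['tcp_rot'],o['q'],o['ft_force'])
gripper_to(.005,40); o=observe();print(o['opening'],o['grasp_force'],o['ft_force'],o['torque'])
q0=np.array(o['q'])
for a in (30,60,74,78,81,84,87,90):
    q=q0.copy();q[5]-=np.radians(a);set_joints(q);o=observe();print(a,o['torque'],o['ft_force'],o['tcp_rot'][2],o['time_s'])
    if abs(o['torque'][2])>.25 and a>70: break
snap('top','tap_t.png');im,_=snap('side')
cv2.imwrite('pics/tap_s.png',cv2.resize(im[150:330,220:400],None,fx=3,fy=3)[:,:,::-1])
E
```

```text
f False
[0.624 0.021 0.16 ] [3.141 0.    1.815] [-0.093  0.274  1.599  0.     1.268 -0.337] [0.251 0.955 0.208]
0.009297303084216823 47.14578233545126 [0.216 0.265 6.746] [0.053 0.101 0.063]
30 [ 0.024 -0.28   0.049] [ 2.546 -0.312 -1.866] 2.3361147969093965 5.575
60 [ 0.077 -0.282  0.051] [ 3.272  1.004 -1.177] 2.858671946502314 6.1417
74 [ 0.111 -0.274  0.154] [ 2.573  0.769 -0.564] 3.1012059783642703 6.4833
78 [ 0.148 -0.224  0.039] [ 1.37   0.402 -1.447] -3.111223139045797 6.7333
81 [ 0.291 -0.043 -0.11 ] [-0.392  1.458 -0.545] -3.0578610502181247 6.9833
84 [0.449 0.162 0.143] [-1.356  2.368  0.572] -3.0042924753403706 7.2333
87 [0.512 0.285 0.001] [-0.761  2.355  0.304] -2.9518604774423696 7.4833
90 [ 0.657  0.227 -0.102] [-1.008  2.853  0.686] -2.899714356908935 7.7333
```

```bash
python3 - <<'E'
from h import *
np.set_printoptions(precision=3,suppress=True)
o=observe();p=o['eef_pos']
gripper_to(.03);move_l([p[0],p[1],.24]);movep([.5,.25,.3],[np.pi,0,np.pi])
A,d=snap('top');B,ds=snap('side');np.savez('/tmp/top1.npz',im=A,d=d);np.savez('/tmp/side1.npz',im=B,d=ds)
a=cv2.resize(A[200:310,235:345],(400,400),interpolation=cv2.INTER_CUBIC)
b=cv2.resize(B[175:305,235:365],(400,400),interpolation=cv2.INTER_CUBIC)
cv2.imwrite('pics/c2.png',np.hstack([a,b])[:,:,::-1])
v,u=np.mgrid[205:265,270:312];uv=np.c_[u.ravel(),v.ravel()]
P=pts('top',uv,d);k=(P[:,2]>.175)&(P[:,2]<.2)
for nm,kk in(('wing',k&(P[:,0]>.59)),('knob',k&(P[:,0]<.585))): print(nm,P[kk].mean(0),kk.sum(),cv2.minAreaRect((P[kk][:,:2]*1000).astype(np.float32)))
print(observe()['time_s'])
E
```

```text
wing [0.622 0.02  0.186] 82 ((623.1940307617188, 20.440641403198242), (43.27155303955078, 9.955572128295898), 13.063204765319824)
knob [0.563 0.006 0.188] 131 ((562.9866333007812, 6.448871612548828), (28.34042739868164, 28.01530647277832), 26.37613296508789)
9.975
```

View pics/c2.png

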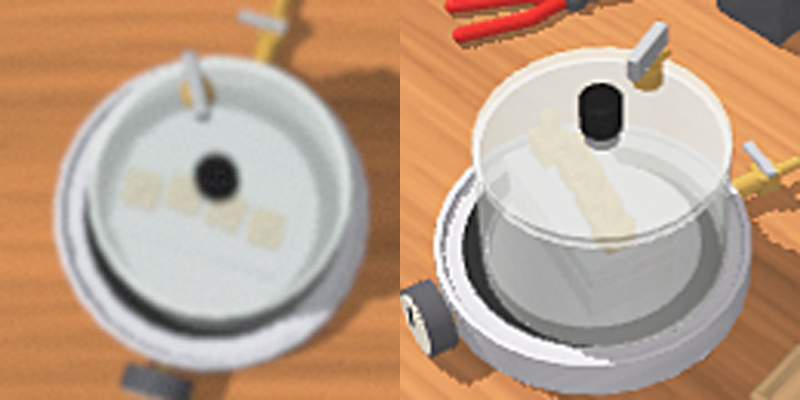

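The wing now lies in line with the nozzle: 13° against a jar yaw of 13°, so the tap is fully open. The knob moved to crop (216,177), i.e. the jar slid about 10 mm. Now I lift it off.

```bash
python3 - <<'E'
from h import *
np.set_printoptions(precision=3,suppress=True)
k=np.array([.562,.0055]);R=[np.pi,0,np.radians(193)]
gripper_to(.06,60)
movep([*k,.24],R);print(move_l([*k,.156],feed=.08,max_force=6))
gripper_to(.02,60);o=observe();print(o['opening'],o['grasp_force'],o['eef_pos'],o['ft_force'])
f0=o['ft_force'].copy()
move_l([*k,.166],feed=.03);o=observe();print(o['ft_force']-f0,o['torque'])
move_l([*k,.285],feed=.1);o=observe();print(o['ft_force']-f0,o['opening'],o['time_s'])
snap('top','l_t.png');im,_=snap('side','l_s.png')
E
```

```text
False
0.02869055281359418 59.25666689872742 [0.562 0.006 0.157] [-1.368  4.477  4.824]
[  0.573  -4.046 -11.883] [0.299 0.197 0.062]
[  1.336  -5.232 -12.233] 0.028562369634633294 14.8
```

View pics/l_s.png

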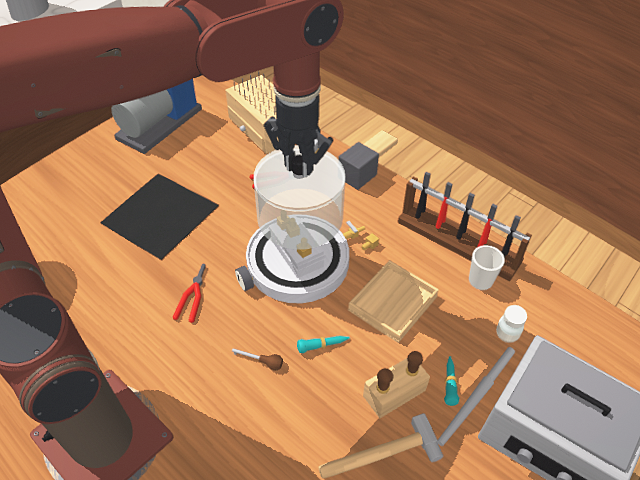

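The jar is held level, well above the weights, with its rim at about 0.16 m. The mat is clear. The turquoise look-alikes fell over by themselves. Now the jar goes to the mat.

```bash
python3 - <<'E'
from h import *
np.set_printoptions(precision=3,suppress=True)
k=np.array([.440,.371]);
move_l([*k,.285],feed=.15);move_l([*k,.145],feed=.1);hold(.3)
c=move_l([*k,.122],feed=.012,max_force=3);o=observe();print(c,o['eef_pos'],o['ft_force'],o['time_s'])
gripper_to(.06);move_l([*k,.26],feed=.15)
movep([.45,.13,.33],[np.pi,0,np.pi]) 
A,d=snap('top','m_t.png');B,ds=snap('side');np.savez('/tmp/top2.npz',im=A,d=d);np.savez('/tmp/side2.npz',im=B,d=ds)
print(observe()['time_s'])
E
```

```text
True [0.44  0.371 0.131] [-1.043  3.751  5.27 ] 20.6333
23.1583
```

View pics/m_t.png

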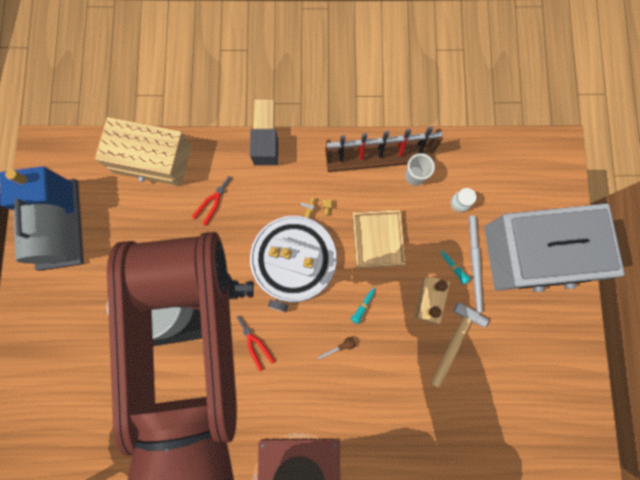

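The jar stands on the mat. Three weights are on the cover at (275,252), (286,253) and (308,262). One was knocked off and appears to be near (327,207), beside the brass stub. I'll crop around the platen.

```bash
python3 - <<'E'
from h import *
np.set_printoptions(precision=4,suppress=True)
t=np.load('/tmp/top2.npz');s=np.load('/tmp/side2.npz')
a=cv2.resize(t['im'][190:310,240:340],(480,576),interpolation=cv2.INTER_CUBIC)
b=np.zeros((576,320,3),np.uint8);b[:420]=cv2.resize(s['im'][195:315,300:391],(320,420),interpolation=cv2.INTER_CUBIC)
cv2.imwrite('pics/c3.png',np.hstack([a,b])[:,:,::-1])
v,u=np.mgrid[190:310,240:345];uv=np.c_[u.ravel(),v.ravel()];P=pts('top',uv,t['d'])
# cover plane z ~ .086
k=(abs(P[:,2]-.086)<.006);print('cover-ish',P[k].mean(0),cv2.minAreaRect((P[k][:,:2]*1000).astype(np.float32)))
for nm,lo,hi,ex in(('knob',.117,.14,0),):
    m=((P[:,2]>lo)&(P[:,2]<hi)).reshape(v.shape).astype(np.uint8)
    n,l,st,c=cv2.connectedComponentsWithStats(m)
    for i in range(1,n):print(nm,c[i]+[240,190],st[i][4],P[(l==i).ravel()].mean(0))
hsv=cv2.cvtColor(t['im'],cv2.COLOR_RGB2HSV)
for uv in[(327,206),(326,203),(328,211),(311,208),(275,252),(308,262)]:print(uv,hsv[uv[1],uv[0]],pts('top',[uv],t['d']))
E
```

```text
cover-ish [0.5563 0.0154 0.0865] ((559.3262329101562, 16.983200073242188), (125.63475036621094, 70.42176055908203), 73.29468536376953)
knob [272.76 250.64] 25 [0.5671 0.0618 0.127 ]
knob [284.913  251.7826] 23 [0.5641 0.0318 0.1283]
knob [307.4783 261.3913] 23 [ 0.5403 -0.0237  0.1279]
(327, 206) [ 20 155 201] [[ 0.7076 -0.0733  0.0246]]
(326, 203) [ 20 155 217] [[ 0.7162 -0.0706  0.0244]]
(328, 211) [ 19 146 154] [[ 0.6959 -0.0762  0.0154]]
(311, 208) [ 16  42 189] [[ 0.7006 -0.0297  0.03  ]]
(275, 252) [ 20 159 154] [[0.5653 0.0572 0.1171]]
(308, 262) [ 20 156 208] [[ 0.5389 -0.0249  0.1271]]
```

View pics/c3.png

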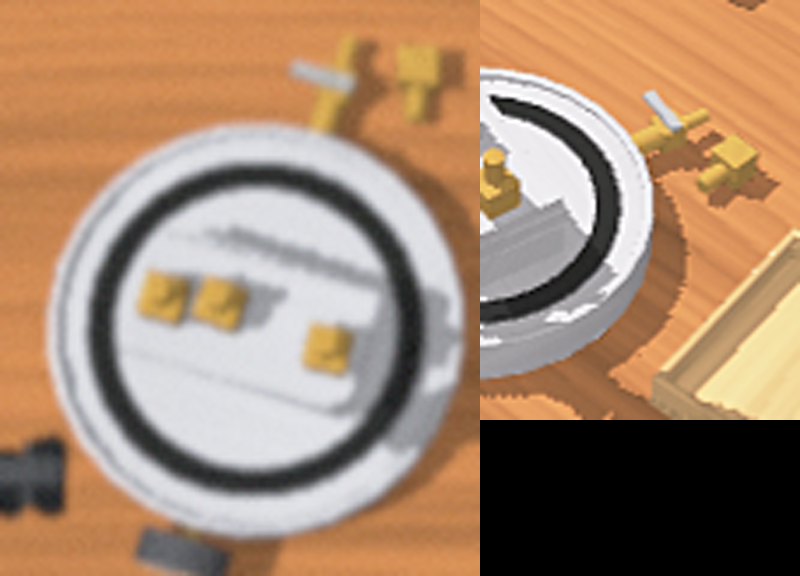

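The crop shows three weights standing on the cover with their knobs up. The fourth lies on its side on the bench at about (0.70,-0.07), with its knob towards the robot, and it needs a body grasp.

```bash
python3 - <<'E'
from h import *
np.set_printoptions(precision=4,suppress=True)
t=np.load('/tmp/top2.npz');s=np.load('/tmp/side2.npz')
v,u=np.mgrid[200:320,240:345];uv=np.c_[u.ravel(),v.ravel()]
v2,u2=np.mgrid[195:320,240:400];uv2=np.c_[u2.ravel(),v2.ravel()];Ps=pts('side',uv2,s['d'])
# side knobs
m=((Ps[:,2]>.123)&(Ps[:,2]<.135)).reshape(v2.shape).astype(np.uint8)
n,l,st,c=cv2.connectedComponentsWithStats(m)
for i in range(1,n):
    if st[i][4]>5:print('side knob',c[i]+[240,195],st[i][4],Ps[(l==i).ravel()].mean(0))
# tray
v,u=np.mgrid[195:285,340:420];uv=np.c_[u.ravel(),v.ravel()];P=pts('top',uv,t['d']);k=(P[:,2]>.022)&(P[:,2]<.034)
print('tray top',cv2.minAreaRect((P[k][:,:2]*1000).astype(np.float32)),k.sum())
v,u=np.mgrid[255:350,340:445];uv=np.c_[u.ravel(),v.ravel()];P=pts('side',uv,s['d']);k=(P[:,2]>.022)&(P[:,2]<.034)
k&=(P[:,1]<-.11)
print('tray side',cv2.minAreaRect((P[k][:,:2]*1000).astype(np.float32)),k.sum())
# lying weight: both cams
for nm,cam,D,(u0,u1,v0,v1) in(('top','top',t,(318,340,194,220)),('side','side',s,(352,382,228,255))):
    v,u=np.mgrid[v0:v1,u0:u1];uv=np.c_[u.ravel(),v.ravel()];P=pts(cam,uv,D['d']);h=cv2.cvtColor(D['im'],cv2.COLOR_RGB2HSV)[uv[:,1],uv[:,0]]
    k=(P[:,2]>.0195)&(P[:,2]<.03)&(P[:,1]<-.05)&(h[:,0]>17)&(h[:,1]>130);print('body',nm,k.sum(),P[k].mean(0),cv2.minAreaRect((P[k][:,:2]*1000).astype(np.float32)))
    k=(P[:,2]>.008)&(P[:,2]<.03)&(P[:,1]<-.05)&(h[:,0]>17)&(h[:,1]>130);q=P[k][:,:2];w,V=np.linalg.eigh(np.cov(q.T));print('all',k.sum(),q.mean(0),np.degrees(np.arctan2(V[1,1],V[0,1])),cv2.minAreaRect((q*1000).astype(np.float32)))
E
```

```text
side knob [283.3103 212.4483] 29 [0.5654 0.0603 0.1275]
side knob [292.4074 220.1852] 27 [0.562  0.03   0.1279]
side knob [303.5312 240.3438] 32 [ 0.5371 -0.0256  0.1276]
tray top ((617.4495849609375, -211.49783325195312), (150.5404815673828, 130.47496032714844), 3.2444722652435303) 484
tray side ((614.731689453125, -212.40843200683594), (154.44696044921875, 131.0586395263672), 2.3654072284698486) 768
body top 74 [ 0.7125 -0.0726  0.0246] ((705.3903198242188, -73.31287384033203), (22.010866165161133, 38.297142028808594), 89.65499877929688)
all 99 [ 0.7087 -0.0725] 174.0273451029317 ((705.3903198242188, -73.31287384033203), (22.010866165161133, 38.297142028808594), 89.65499877929688)
body side 93 [ 0.7087 -0.0746  0.0243] ((702.0487060546875, -73.10821533203125), (24.689722061157227, 42.59074020385742), 79.24090576171875)
all 159 [ 0.7046 -0.0755] 171.8944398358352 ((701.9939575195312, -74.93104553222656), (25.361164093017578, 42.17009353637695), 89.38665008544922)
```

```bash
cat >> h.py <<'E'
def pick_place(src,zg,dst,zp,psi,op=.03,grip=40,clear=.17,psi2=None):
    R=[np.pi,0,psi]; gripper_to(op,grip)
    movep([*src,clear],R); c=move_l([*src,zg],feed=.1,max_force=6)
    gripper_to(.002,grip);o=observe();print('grip',c,o['opening'],o['eef_pos'],o['time_s'])
    z=o['eef_pos'][2]
    move_l([*src,clear],feed=.15); print('up',observe()['opening'])
    if psi2 is None: move_l([*dst,clear],feed=.25)
    else: movep([*dst,clear],[np.pi,0,psi2])
    c=move_l([*dst,zp],feed=.06,max_force=4);o=observe();print('down',c,o['eef_pos'],o['opening'])
    gripper_to(op);move_l([*dst,clear],feed=.25)
E
python3 - <<'E'
from h import *
np.set_printoptions(precision=4,suppress=True)
a=np.radians(3);R=np.array([[np.cos(a),-np.sin(a)],[np.sin(a),np.cos(a)]]);T=np.array([.616,-.212])
f=lambda x,y:T+R@[x,y]
pick_place([.5387,-.0247],.1105,f(-.045,-.032),.0315,np.radians(72.6))
A,d=snap('top','w1.png')
print(observe()['time_s'])
E
```

```text
grip False 0.011002952255137421 [ 0.5395 -0.0248  0.1115] 26.0
up 0.010712500911651887
down False [ 0.5729 -0.2464  0.0318] 0.011161171026741665
31.1333
```

```bash
python3 - <<'E'
from h import *
np.set_printoptions(precision=4,suppress=True)
a=np.radians(3);R=np.array([[np.cos(a),-np.sin(a)],[np.sin(a),np.cos(a)]]);T=np.array([.616,-.212])
f=lambda x,y:T+R@[x,y]
pick_place([.563,.031],.1105,f(0,-.032),.0315,np.radians(72.6))
pick_place([.5663,.061],.1105,f(.045,-.032),.0315,np.radians(72.6))
pick_place([.704,-.074],.006,f(0,.03),.0135,np.radians(84),op=.06,clear=.12)
movep([.42,.25,.33],[np.pi,0,np.pi])
A,d=snap('top','w2.png');B,ds=snap('side','w2s.png');np.savez('/tmp/top3.npz',im=A,d=d);np.savez('/tmp/side3.npz',im=B,d=ds)
print(observe()['time_s'])
a=cv2.resize(A[190:310,240:440],(800,480),interpolation=cv2.INTER_CUBIC)
cv2.imwrite('pics/c4.png',a[:,:,::-1])
E
```

```text
grip False 0.01070656314867419 [0.5638 0.0309 0.1116] 33.4667
up 0.010985663721998822
down False [ 0.6179 -0.2441  0.0318] 0.011107521967213341
grip False 0.011074415044863433 [0.5671 0.061  0.1116] 41.2167
up 0.01118991191460469
down False [ 0.6628 -0.2417  0.0318] 0.010993983699619353
grip False 0.04069212128024738 [ 0.705  -0.0742  0.0073] 49.4083
up 0.040998874510357414
down False [ 0.6147 -0.1822  0.0139] 0.04107939127340052
55.825
```

View pics/c4.png

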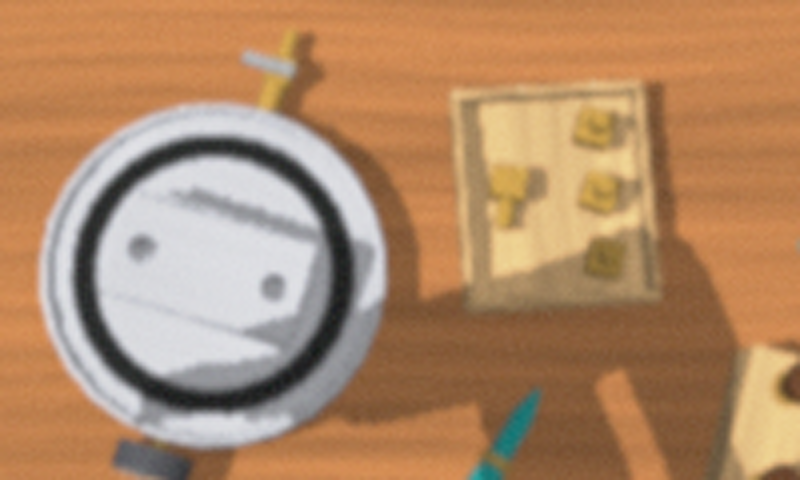

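All four weights are in the tray. The cover's two holes show at top pixels (275.5,251.7) and (308.5,261.5). I'll use the known tray-knob positions to remove camera bias, then measure the holes and the base block's visible faces.

```bash
cat > meas.py <<'E'
from h import *
np.set_printoptions(precision=4,suppress=True)
D={'top':np.load('/tmp/top3.npz'),'side':np.load('/tmp/side3.npz')}
ref=np.array([[.5729,-.2464],[.6179,-.2441],[.6628,-.2417]])
bias={}
for n in D:
    v,u=np.mgrid[0:480,0:640];uv=np.c_[u.ravel(),v.ravel()];P=pts(n,uv,D[n]['d']);D[n]={'P':P,'im':D[n]['im']}
    b=[]
    for r in ref:
        k=(np.linalg.norm(P[:,:2]-r,axis=1)<.011)&(P[:,2]>.042)&(P[:,2]<.056);b.append(np.r_[P[k].mean(0),k.sum()])
    b=np.array(b);bias[n]=(b[:,:2]-ref).mean(0);print(n,'bias',b[:,:2]-ref,b[:,2:])
for n,g in(('top',[(275.5,251.7),(308.5,261.5)]),('side',None)):
    if g is None: g=proj('side',np.c_[H+bias['side'],[.086]*2])
    im=cv2.GaussianBlur(cv2.cvtColor(D[n]['im'],cv2.COLOR_RGB2GRAY),(0,0),.6).astype(float);H=[]
    for (u0,v0) in g:
        v,u=np.mgrid[int(v0)-6:int(v0)+8,int(u0)-7:int(u0)+8];w=im[v,u];th=(w.min()+np.median(w))/2
        m=(w<th).astype(np.uint8);nl,l,st,c=cv2.connectedComponentsWithStats(m)
        i=1+np.argmax(st[1:,4]);x=c[i]+[u[0,0],v[0,0]];H.append(plane(n,[x],.086)[0,:2]-bias[n]);print(n,'hole px',x,st[i],w.min(),np.median(w))
    H=np.array(H);print(n,H,'mid',H.mean(0),'dist',np.linalg.norm(H[0]-H[1]),'yaw',np.degrees(np.arctan2(*(H[0]-H[1])[::-1])))
# faces seen from the side
P=D['side']['P'];H0=np.array([.554,.017]);
q=P[:,:2]-bias['side']-H0;a=np.radians(73);ex=np.array([np.cos(a),np.sin(a)]);ey=np.array([-ex[1],ex[0]])
x=q@ex;y=q@ey
for nm,lo,hi in(('base',.036,.053),('low',.058,.064),('high',.068,.074),('cover',.078,.084)):
    z=(P[:,2]>lo)&(P[:,2]<hi)&(abs(x)<.075)&(abs(y)<.045)
    for f,k in(('long',z&(abs(x)<.05)&(abs(y)>.022)),('short',z&(abs(y)<.022)&(abs(x)>.05))):
        if k.sum()<8: print(nm,f,k.sum());continue
        s,t=(x,y) if f=='long' else (y,x)
        c=np.polyfit(s[k],t[k],1)
        r=abs(t[k]-np.polyval(c,s[k]))
        j=np.flatnonzero(k)[r<2.5*np.median(r)+1e-4];c=np.polyfit(s[j],t[j],1)
        print(nm,f,len(j),'offset at 0 mm',c[1]*1e3,'slope deg',np.degrees(c[0]),'res',1e3*np.std(t[j]-np.polyval(c,s[j])))
E
python3 meas.py
```

```text
top bias [[0.0008 0.0025]
 [0.0005 0.0025]
 [0.0005 0.003 ]] [[ 0.0483 20.    ]
 [ 0.0483 19.    ]
 [ 0.0479 20.    ]]
side bias [[-0.0029  0.0004]
 [-0.0035  0.0011]
 [-0.0036  0.0005]] [[ 0.047 35.   ]
 [ 0.047 35.   ]
 [ 0.047 33.   ]]
top hole px [274.7778 251.3333] [ 4  4  7  6 27] 132.0 215.0
top hole px [307.8966 261.3103] [ 4  4  6  6 29] 139.0 219.0
top [[ 0.5715  0.0583]
 [ 0.5458 -0.0262]] mid [0.5587 0.0161] dist 0.08833503277041893 yaw 73.10107308404639
side hole px [285. 225.] [ 4  4  7  5 31] 137.0 232.0
side hole px [305.1026 251.5128] [ 4  4  8  6 39] 148.0 236.0
side [[ 0.5712  0.0592]
 [ 0.5458 -0.0249]] mid [0.5585 0.0171] dist 0.08785840311680222 yaw 73.21477580848939
base long 89 offset at 0 mm 24.25645316351137 slope deg -0.9279081510973027 res 0.6831610579996237
base short 86 offset at 0 mm -58.14974046563718 slope deg 1.145574048372448 res 1.4078050240546631
low long 22 offset at 0 mm 23.215116549672246 slope deg -0.26592267999853897 res 0.5121898421445679
low short 10 offset at 0 mm -59.39747828299737 slope deg 2.285485248791347 res 1.403536028554105
high long 3
high short 35 offset at 0 mm -62.539381485722686 slope deg -0.39811473607474246 res 1.5161065201282242
cover long 69 offset at 0 mm 3.7746356479270413 slope deg 2.19204748644375 res 28.825254367311985
cover short 64 offset at 0 mm -25.73278920937994 slope deg -59.00530966373713 res 52.088218197951385
```

```bash
cat >> meas.py <<'E'
print('----')
for nm,lo,hi in(('base',.036,.053),('low',.058,.064),('high',.068,.074),('cover',.078,.084)):
    z=(P[:,2]>lo)&(P[:,2]<hi)
    for f,k in(('long',z&(abs(x)<.045)&(y>.018)&(y<.04)),('short',z&(abs(y)<.022)&(x<-.05)&(x>-.075))):
        s,t=(x,y) if f=='long' else (y,x)
        if k.sum()<5: print(nm,f,k.sum());continue
        print(nm,f,k.sum(),'median',1e3*np.median(t[k]),'iqr',1e3*np.percentile(t[k],[10,90]))
for n in D:
    Q=D[n]['P'];Q=np.c_[Q[:,:2]-bias[n],Q[:,2]]
    for c in([.419,-.333],[.488,-.352]):
        k=(np.linalg.norm(Q[:,:2]-c,axis=1)<.022)&(Q[:,2]>.1055)&(Q[:,2]<.12);print(n,'pin',Q[k].mean(0),k.sum(),np.ptp(Q[k],axis=0), (Q[k].max(0)+Q[k].min(0))[:2]/2)
im=D['side']['im'];cv2.imwrite('pics/c5.png',cv2.resize(im[195:300,245:350],(600,600),interpolation=cv2.INTER_CUBIC)[:,:,::-1])
E
python3 meas.py | sed -n '/----/,$p'
```

```text
----
base long 82 median 24.330952927930287 iqr [23.1834 25.4532]
base short 90 median -58.15267767764358 iqr [-60.1955 -56.766 ]
low long 24 median 23.19935569614972 iqr [22.6684 24.9099]
low short 10 median -59.22984643721535 iqr [-60.9954 -57.172 ]
high long 0
high short 35 median -62.91720491871629 iqr [-63.9771 -60.7417]
cover long 47 median 27.65541711249973 iqr [20.208  28.5676]
cover short 44 median -60.910299452119645 iqr [-63.1022 -57.728 ]
top pin [ 0.4186 -0.3361  0.1118] 109 [0.0267 0.0268 0.0126] [ 0.4194 -0.3359]
top pin [ 0.4825 -0.3547  0.1117] 105 [0.0274 0.0261 0.0109] [ 0.4827 -0.3556]
side pin [ 0.4175 -0.3383  0.1117] 186 [0.0276 0.0271 0.0125] [ 0.419  -0.3371]
side pin [ 0.4822 -0.3564  0.1112] 164 [0.0269 0.0256 0.0108] [ 0.484  -0.3562]
```

View pics/c5.png

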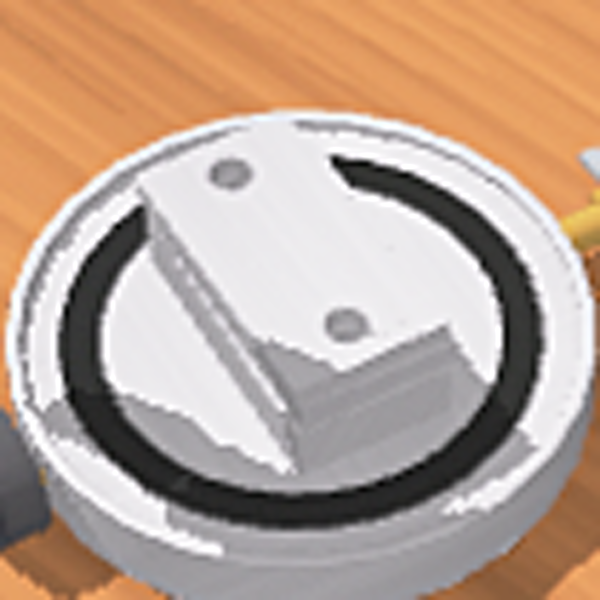

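The crop shows both cover holes clear and the plate stack stepped. The base sits about 5 mm towards +x of the cover, at centre (0.563,0.018) with yaw 72°. Now I drive the first pin, with force-guided descent.

```bash
cat >> h.py <<'E'
PSI=np.radians(72)
def get_pin(xy):
    R=[np.pi,0,PSI];gripper_to(.045,80);movep([*xy,.19],R);print('touch',move_l([*xy,.0695],feed=.1,max_force=6))
    gripper_to(.005,80);o=observe();print('grip',o['opening'],o['eef_pos'],o['ft_force'],o['time_s'])
    move_l([*xy,.19],feed=.12);print('up',observe()['opening'])
    return o['eef_pos'][2]
def drive(xy,zt,zend=None):
    "zt: TCP height above pin tip"
    p=np.array(xy,float);move_l([*p,.195],feed=.2);move_l([*p,.086+zt+.006],feed=.1);hold(.2)
    f0=observe()['ft_force'].copy();z=.086+zt+.004;ze=.031+zt
    while z>ze-.0015:
        z-=.002;move_l([*p,z],feed=.03);o=observe();f=o['ft_force']-f0;d=.086+zt-z
        if int(d*1e3)%6<2 or abs(f[2])>12 or np.hypot(*f[:2])>6: print('d%.1f'%(d*1e3),f,o['eef_pos'],p,round(o['opening'],4))
        if abs(f[2])>45: print('STOP');break
        fl=f[:2];n=np.hypot(*fl);dead=5 if d<.030 else 2
        if n>dead: p+=fl/n*min((n-dead)*1e-4,6e-4)
    return p
E
python3 - <<'E'
from h import *
np.set_printoptions(precision=4,suppress=True)
z=get_pin([.4833,-.3558]);print(z)
p=drive([.5757,.0598],z-.003)
print(p,observe()['time_s'])
B,ds=snap('side');cv2.imwrite('pics/d1.png',cv2.resize(B[120:300,220:420],(800,600))[:,:,::-1])
E
```

```text
touch False
grip 0.020232619907816315 [ 0.4838 -0.3562  0.0704] [0.4554 0.9977 3.9312] 60.0583
up 0.020430355295610762
0.07043401899015961
d0.0 [ 0.9787 -0.6698  0.5986] [0.5755 0.0598 0.1532] [0.5757 0.0598] 0.0203
d6.0 [ 0.2224 -1.0728  0.7342] [0.5756 0.0598 0.1472] [0.5757 0.0598] 0.0205
d12.0 [ 0.8774 -0.385  -0.5237] [0.5756 0.0598 0.1412] [0.5757 0.0598] 0.0206
d18.0 [ 1.0413 -1.3027  1.6372] [0.5756 0.0597 0.1352] [0.5757 0.0598] 0.0201
d24.0 [ 0.0358 -1.4279  0.925 ] [0.5756 0.0598 0.1292] [0.5757 0.0598] 0.0202
d30.0 [ 0.3061 -1.3064  0.7696] [0.5756 0.0598 0.1232] [0.5757 0.0598] 0.0205
d36.0 [ 1.821  -1.0895  1.1313] [0.5756 0.0598 0.1172] [0.5757 0.0598] 0.0204
d42.0 [ 1.3633 -0.9193  0.9415] [0.5756 0.0599 0.1113] [0.5757 0.0598] 0.0201
d48.0 [ 0.8751 -0.0677  0.311 ] [0.5756 0.0598 0.1052] [0.5757 0.0598] 0.0203
d54.0 [ 1.1523 -0.6239 -0.4689] [0.5756 0.0598 0.0992] [0.5757 0.0598] 0.02
d58.0 [-6.7396 -1.8036 18.5003] [0.5763 0.0598 0.0983] [0.5757 0.0598] 0.0198
[0.5752 0.0597] 71.9833
```

View pics/d1.png

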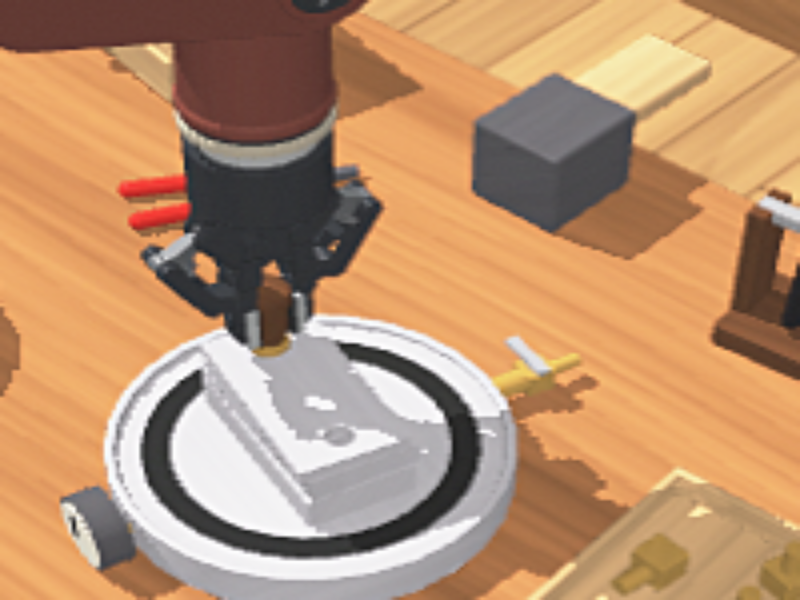

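The first pin's shoulder is on the cover; contact came at 58 mm and the plates were pulled over. Now the second pin.

```bash
python3 - <<'E'
from h import *
np.set_printoptions(precision=4,suppress=True)
p=observe()['eef_pos'];gripper_to(.045);move_l([p[0],p[1],.20],feed=.15)
z=get_pin([.4188,-.3368]);print(z)
p=drive([.5487,-.0239],z-.003)
print(p,observe()['time_s'])
p=observe()['eef_pos'];gripper_to(.045);move_l([p[0],p[1],.20],feed=.15)
movep([.3,-.3,.35],[np.pi,0,PSI])
for n in('top','side'):
    im,d=snap(n,'e_%s.png'%n);np.savez('/tmp/%s4.npz'%n,im=im,d=d)
    v,u=np.mgrid[0:480,0:640];P=pts(n,np.c_[u.ravel(),v.ravel()],d)
    for c in([.5757,.0598],[.5487,-.0239]):
        k=(np.linalg.norm(P[:,:2]-c,axis=1)<.016)&(P[:,2]>.1);print(n,'pin top z',np.percentile(P[k][:,2],[50,90]),P[k].mean(0))
a=cv2.imread('pics/e_top.png');b=cv2.imread('pics/e_side.png')
cv2.imwrite('pics/e.png',np.hstack([cv2.resize(a[180:340,110:430],(400,600//3)),cv2.resize(b[150:310,230:390],(200,200)),cv2.resize(b[130:290,80:240],(200,200))]).repeat(1,0))
cv2.imwrite('pics/e.png',np.vstack([cv2.resize(a[190:350,110:430],(600,300),interpolation=2),np.hstack([cv2.resize(b[170:310,230:370],(300,300),interpolation=2),cv2.resize(b[130:290,80:240],(300,300),interpolation=2)])]))
E
```

```text
touch False
grip 0.020418393262096993 [ 0.4192 -0.3372  0.0704] [-0.5972  1.3383  5.3767] 76.7333
up 0.020378525513309424
0.07035213281835417
d0.0 [-0.1977  0.3172  0.4401] [ 0.5486 -0.0239  0.1531] [ 0.5487 -0.0239] 0.0203
d6.0 [-0.1883  1.0126  0.8401] [ 0.5486 -0.0239  0.1472] [ 0.5487 -0.0239] 0.0201
d12.0 [-0.0098  0.6657  1.2159] [ 0.5486 -0.0239  0.1411] [ 0.5487 -0.0239] 0.0206
d18.0 [-0.649   0.3918  0.0102] [ 0.5486 -0.0239  0.1352] [ 0.5487 -0.0239] 0.0201
d24.0 [-0.6673  1.6328  0.7875] [ 0.5486 -0.0239  0.1291] [ 0.5487 -0.0239] 0.0203
d30.0 [-0.3153  1.1191 -0.0958] [ 0.5486 -0.0239  0.1232] [ 0.5487 -0.0239] 0.0199
d36.0 [0.2428 1.1401 1.2843] [ 0.5486 -0.0239  0.1172] [ 0.5487 -0.0239] 0.0207
d42.0 [ 0.5505  1.0261 -0.1578] [ 0.5487 -0.0239  0.1113] [ 0.5487 -0.0239] 0.0206
d48.0 [0.2317 0.7066 1.3862] [ 0.5486 -0.0239  0.1052] [ 0.5487 -0.0239] 0.0203
d54.0 [-0.7937  0.8441 -0.3342] [ 0.5486 -0.0239  0.0992] [ 0.5487 -0.0239] 0.0204
d58.0 [-7.565   1.5059 18.87  ] [ 0.5491 -0.024   0.0982] [ 0.5485 -0.0239] 0.0203
[ 0.548  -0.0238] 88.225
top pin top z [0.1402 0.1431] [0.5745 0.0602 0.1392]
top pin top z [0.1401 0.1431] [ 0.5482 -0.0233  0.1399]
side pin top z [0.1039 0.1087] [0.5664 0.0536 0.105 ]Traceback (most recent call last):
  File "<stdin>", line 13, in <module>
    return _quantile_unchecked(
        a, q, axis, out, overwrite_input, method, keepdims, weights)
    return _ureduce(a,
                    func=_quantile_ureduce_func,
    ...<5 lines>...
                    overwrite_input=overwrite_input,
                    method=method)
    r = func(a, **kwargs)
    result = _quantile(arr,
                       quantiles=q,
    ...<2 lines>...
                       out=out,
                       weights=wgt)
    slices_having_nans = np.isnan(arr[-1, ...])
                                  ~~~^^^^^^^^^
IndexError: index -1 is out of bounds for axis 0 with size 0
```

```bash
python3 - <<'E'
from h import *
np.set_printoptions(precision=4,suppress=True)
movep([.15,-.45,.38],[np.pi,0,-.3])
im,d=snap('top');sd,ds=snap('side')
v,u=np.mgrid[0:480,0:640];P=pts('top',np.c_[u.ravel(),v.ravel()],d)
k=(np.linalg.norm(P[:,:2]-[.44,.371],axis=1)<.03)&(P[:,2]>.155);print('bell knob',P[k].mean(0),k.sum())
i=lambda x,w,h:cv2.resize(x,(w,h),interpolation=cv2.INTER_CUBIC)
cv2.imwrite('pics/e.png',np.vstack([i(im[190:350,110:430],600,300),np.hstack([i(sd[170:310,230:370],300,300),i(sd[130:290,80:240],300,300)])])[:,:,::-1])
print(observe()['time_s'])
E
```

```text
bell knob [0.4411 0.3695 0.1617] 135
92.15
```

View pics/e.png

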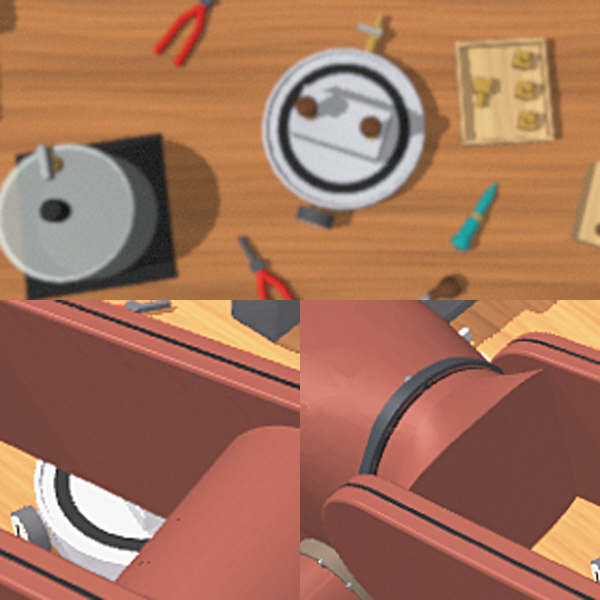

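In the final top view the jar stands upright mid-mat, with its knob within 2 mm of the mat's centre and the tap wing in line with the nozzle. All four weights are in the tray. Both pins are home, with handle tops at 0.140 m. I'm handing the job in.

```bash
python3 -c "
from plant import *
print(job_done())"
```

```text
the job is handed in; nothing more can be done
None
```

The job is handed in at about 92 s on the robot's clock: tap fully open, jar upright mid-mat, all four weights in the tray (the knocked one lying on its side), and both taper pins driven home; the verdict was not shown.

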